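Park the pressing roller at the head of its gutter

TASK

Two steel pressing rollers lie at the foot of the two sloping gutters of the wooden rack. With the fingertips push the thicker roller up its gutter and over the crest until it rests in the hollow against the head stop, then push the steel keeper of that gutter by its knob fully home across the gutter behind it, so that the roller cannot roll back. Do not lift the roller, and leave the slim roller, the other keeper and everything else on the desk as they are.

Things in the scene. Friction and masses are not known exactly. Their poses are not given: they have to be found in the camera images.
- rack: waxed, slippery wooden rack fixed on the desk, level, yaw varies (all sizes in mm). Origin on the desk under its middle; x points up the gutters from foot to head, y to the left, z up. Two gutters side by side, each 62 wide inside, centre lines at y = +37 (left) and -37 (right); 12 thick wall between, 8 thick outer walls, all 19 above the gutter floor. Rack is 215 long, 152 wide plus guide blocks.
- crest (a point): point at the height of the gutters' crest, over the middle wall: rack frame x = 50, y = 0, z = 41. The gutter floors climb straight at 8 degrees from x = -85, z = 22 (foot) to the crest, then drop at 7 degrees for 62 to the head stop, which stands 28 above the floor at x = 112. The foot stop is a lip 10 above the floor, at x = -95 to -85.
- thick_roller: the thicker steel roller: plain cylinder 44 diameter, 54 long, about 0.3 to 0.55 kg, lying across either gutter at its foot (rack frame x = -70, z = 46). Origin at its centre; its own y axis is its length, x and z turn as it rolls. Let go short of the crest it rolls back to the foot; beyond the crest it rolls on to the head stop.
- slim_roller: the slim steel roller, a plain cylinder 32 diameter, 54 long, at the foot of the other gutter; origin at its centre. To be left alone.
- seat_left (a point): point in the left gutter where the centre of the thick roller lies when it rests in the hollow against the head stop (same side of the rack as keeper_left); rack frame x = 92.4, y = +37, z = 57.9
- seat_right (a point): point in the right gutter where the centre of the thick roller lies when it rests in the hollow against the head stop (same side of the rack as keeper_right); rack frame x = 92.4, y = -37, z = 57.9
- keeper_left (a joint): left keeper: steel bar 12 wide, 70 long, 8 thick, sliding level across the left gutter 20 above the crest, with a knob near its outer end. Value in m: 0 = drawn out, gutter clear; 0.045 = fully home at its end stop, bar reaching 43 across the gutter. Grows towards the rack's -y. Friction about 1.5 N; stays where left. Starts at 0 to 0.008.
- keeper_right (a joint): right keeper: steel bar 12 wide, 70 long, 8 thick, sliding level across the right gutter 20 above the crest, with a knob near its outer end. Value in m: 0 = drawn out, gutter clear; 0.045 = fully home at its end stop, bar reaching 43 across the gutter. Grows towards the rack's +y. Friction about 1.5 N; stays where left. Starts at 0 to 0.008.
- keeper_left_knob (a point): axis of the left keeper's round upright knob (14 diameter, 26 tall), half-way up it: 13 of knob above and below the point, then the bar on a guide block 61 high (rack frame x = 43 to 77, |y| = 76 to 152). Moves with the keeper; drawn out it is at rack x = 60, |y| = 132, z = 82.
- keeper_right_knob (a point): axis of the right keeper's round upright knob (14 diameter, 26 tall), half-way up it: 13 of knob above and below the point, then the bar on a guide block 61 high (rack frame x = 43 to 77, |y| = 76 to 152). Moves with the keeper; drawn out it is at rack x = 60, |y| = 132, z = 82.
- paste_dish: round red paste dish, 60 diameter, 24 high, beside the left wall of the rack; origin under its centre. Bystander.
- glue_jar: green glass jar with white lid, 54 diameter, 58 high, beside the right wall of the rack; origin under its centre. Bystander.
- bone_folder: flat cream bone folder 150 x 22 x 6, lying before the foot of the rack; origin under its centre, long axis x. Bystander.
- flat_brush: wooden brush lying beyond the head of the rack; long axis x. Bystander.
- closed_fan: closed folding fan 220 x 26 x 20, lying to the right of the rack; origin under its centre, long axis x. Bystander.
- paper_weight: round stone paper weight 38 diameter, 32 high, beyond the right guide block; origin under its centre. Bystander.
- water_cup: white cup 68 diameter, 55 high, to the left of the rack; origin under its centre. Bystander.
Mind the look-alikes: they are no part of the job. What is shaped like the thick_roller but pink or yellow is not meant.

How it is judged:
On the way, in this order (a step that is already met when the one before it is completed fails the run):
1. the thick roller rests in the hollow against the head stop, with its keeper still drawn out (((distance between thick_roller and seat_left below 0.01 m and value of joint keeper_left below 0.02 m) or (distance between thick_roller and seat_right below 0.01 m and value of joint keeper_right below 0.02 m))), for 0.3 s.
2. the keeper of that gutter is pushed home (((distance between thick_roller and seat_left below 0.01 m and value of joint keeper_left above 0.04 m and value of joint keeper_right below 0.016 m) or (distance between thick_roller and seat_right below 0.01 m and value of joint keeper_right above 0.04 m and value of joint keeper_left below 0.016 m))), for 0.2 s.
At the end, for the whole second after the job is handed in: The thick roller's centre is within 10 mm of the seat of its gutter and at rest (under 20 mm/s), that gutter's keeper is at least 40 mm of its 45 mm home, the other keeper is less than 16 mm out of its drawn-out end, and the slim roller is within 15 mm of its start (((distance between thick_roller and seat_left below 0.01 m and value of joint keeper_left above 0.04 m and value of joint keeper_right below 0.016 m) or (distance between thick_roller and seat_right below 0.01 m and value of joint keeper_right above 0.04 m and value of joint keeper_left below 0.016 m)) and linear speed of thick_roller below 0.02 m/s and distance of slim_roller from where it was at the start of the episode below 0.015 m); the robot touches nothing.
It fails at once if the thick roller is lifted off the gutter floor (by more than about 12 mm) ((x of thick_roller in the frame of rack below -0.05 m and z of thick_roller in the frame of rack above 0.061 m) or (x of thick_roller in the frame of rack below -0.03 m and z of thick_roller in the frame of rack above 0.065 m) or (x of thick_roller in the frame of rack below 0.01 m and z of thick_roller in the frame of rack above 0.07 m) or (x of thick_roller in the frame of rack below 0.3 m and z of thick_roller in the frame of rack above 0.077 m)).
It fails at once if the slim roller is moved by more than 15 mm (distance of slim_roller from where it was at the start of the episode above 0.015 m).
It fails at once if another thing on the desk is moved by more than 20 mm (distance of any of paste_dish, glue_jar, bone_folder, flat_brush, closed_fan, paper_weight, water_cup from where it was at the start of the episode above 0.02 m).
It also fails if it takes over 48 s, if anything falls off the work surface, if the arm or the gripper's body presses on something with over 40 N, if the wrist force passes 120 N, or if a joint passes its speed limit or range.

ROBOT

A 6-joint arm with a two-finger parallel gripper is mounted at the origin on the work surface. World frame = base frame: x ahead of the robot, y to its left, z up, the work surface at z = 0. Lengths are in m, angles in rad, forces in N, time in s.
With the tool pointing down it reaches from about 0.3 to 0.775 m from the base axis. Payload 14.6 kg.
Tool frame: the origin (TCP) lies at the very end of the fingers, on their centre line; the grasp point (between the pads) lies 19 mm behind it; z points along the fingers, y is the line along which they close (so a half turn about z gives the same grasp; the last joint's range is limited). The gripper opens to 94 mm and grips with 3 to 60 N. Pads are 16 mm wide; open, the fingers measure 119 mm over their backs; the gripper's body (75 mm by 177 mm) begins 78 mm behind the grasp point.
Start: joints at [1.146, 0.3, 1.521, -0, 1.321, -0.067], TCP at [0.193, 0.515, 0.169] pointing down, gripper open.
Joint ranges: [-3.03, 3.03], [-0.79, 2.21], [0.23, 2.52], [-1.04, 4.18], [0, 3.07], [-2.55, 2.55]. Speed limits (rad/s): [2.22, 2.22, 2.57, 3.14, 3.14, 3.14].

INTERFACE

Orientations are given as [roll, pitch, yaw] about the fixed x, y, z axes, in that order (R = Rz(yaw) Ry(pitch) Rx(roll)).
In Python, from station import * gives the robot as it stands.
- The arm moves only by the tool jog_arm, never from a script. Its argument "rows" is a list of rows, each a list of 3 entries, a list of its own where there are three numbers: the shift along the tool's x, y, z in m, then the turn about the tool's z in degrees, then the finger opening in m, from 0 to 0.094. A call has 1 to 12 rows; each row shifts and turns the commanded pose from where the row before left it, along the tool's axes as they then stand; what a row does not reach is not made up. A row lasts 1/12 s, in which the tool goes at most 41.7 mm and 7.16 degrees, less where a joint would pass 70% of its speed; a pose out of reach is approached as far as the arm can. A call is refused whole if a number of a shift passes 0.0417 or a number of a turn 7.16, either way. A call with a gripper value outside its range is refused whole. The fingers move at their own pace and stop on an object; "squeeze" is the grip in N (left out, the last holds). Time passes only in rows, so rows that do not move let the fingers close. It gives the time, the measured TCP pose, the force, the opening and the grip force at its end, in the units of the state.
- get_obs(): the state, without advancing time (a new reading comes with each control period).
- camera(name): name is "scene" or "side" or "wrist"; returns a dict with "image" (384x512x3 uint8, red, green, blue), "range_z" (384x512 float32, m along the optical axis (not along the pixel's ray), 0 where there is no reading), "K" (3x3 intrinsics, pixels), "k1" (the pictures are not rectified: a ray, as slopes to the right and down, at radius r is drawn at 1 + k1 r^2 times it, then the intrinsics apply), "world_from_camera" (4x4, takes a point from camera to world coordinates); the wrist camera has in their place "T_tool_cam" (4x4, takes a point from camera to tool coordinates, whose origin is the TCP and whose axes are the flange's). Camera axes: x right, y up, looking along -z (the intrinsics and any distortion apply to the point x, -y, -z); pixel columns grow to the right and rows downward; lengths in m; the calibration is good to about 2 mm. A picture is of the moment at which its call begins: read the wrist's pose just before it.
- hand_in(): hands the job in; it is judged then, once.
Trained networks look in a picture, given as the dict that the camera call returned (one of the last four; its "shot" number tells which), for a name from the list of things; names that differ only in an ending like _2 or _b are one class to them, and where a whole thing is asked for, a point or a joint stands for the part that bears it (a point fixed in the world has none). Each returns a list of dicts, best first, with "p" (0 to 1); they miss things now and then, are a little off and sometimes report something else, mostly with a low value. They report only what shows in the picture. A call takes as long as a camera call. They do not tell look-alikes from the thing itself.
- search_frame(label, picture): "at" ([column, row] as shares, 0 to 1, of the picture: columns of its width, rows of its height, amid what is visible of it).
- spot_point(label, picture): "at" ([column, row] as shares, 0 to 1, of the picture: columns of its width, rows of its height: a listed point, or the origin of a listed thing).
The state is a dict: "time_s": time; "qpos": joint angles; "joint_vel": joint speeds; "tau": joint torques, N m; "ee_pos": TCP position; "eef_rot": TCP orientation; "force": force on the tool from outside, world axes, zero at the start; "moment": the same for the moment, N m; "grip_width": finger opening in m; "grip_force": force on a finger pad.
Only numpy, scipy, OpenCV 4.12 (cv2) and the standard library are available. Lean on these libraries where they do the work, as an engineer would, in place of code of your own. Each camera call takes 0.05 s, during which the arm holds its last target. There are 200 camera calls.

## Working session

There is one attempt and no reset: what is moved stays moved. The work goes in short steps, Python scripts to look and compute and a tool call to move; the robot and the scene stay as the last step left them, time stands still between calls to the robot, and variables do not carry over. Pictures are saved under pics/ and viewed, at most 10 in all, crops included, and the job is handed in when it is done.

Besides the shell and the picture viewer there is one more tool, called after ">>>" as name(argument=value, ...), one argument or row to a line, values as JSON. jog_arm: Moves the arm, as the interface text tells. Its arguments: {"type":"object","properties":{"rows":{"type":"array","items":{"type":"array"}},"squeeze":{"type":"number"}},"required":["rows"]}

```bash
mkdir -p pics; cat > h.py <<'E'
from station import *
import numpy as np, cv2
def ray(p,uv):
    K=p["K"]; a=np.array([(uv[0]-K[0,2])/K[0,0],(uv[1]-K[1,2])/K[1,1]]); s=a.copy()
    for _ in range(20): s=a/(1+p["k1"]*(s@s))
    return s
def pix(p,uv,z=None,T=None):
    """world point from depth at pixel, or on plane z"""
    T=p["world_from_camera"] if T is None else T
    s=ray(p,uv); d=np.array([s[0],-s[1],-1.])
    if z is None:
        u,v=int(round(uv[0])),int(round(uv[1])); r=p["range_z"][max(0,v-1):v+2,max(0,u-1):u+2]; r=r[r>0]
        return (T@np.r_[d*np.median(r),1])[:3] if len(r) else None
    w=T[:3,:3]@d; return T[:3,3]+w*(z-T[2,3])/w[2]
def proj(p,X,T=None):
    T=p["world_from_camera"] if T is None else T
    c=np.linalg.inv(T)@np.r_[X,1]; s=np.array([c[0],-c[1]])/-c[2]; s=s*(1+p["k1"]*(s@s))
    return p["K"][:2,:2]@s+p["K"][:2,2]
def wristT(p,o):
    from scipy.spatial.transform import Rotation as R
    T=np.eye(4);T[:3,:3]=R.from_euler("xyz",o["eef_rot"]).as_matrix();T[:3,3]=o["ee_pos"]
    return T@p["T_tool_cam"]
E
python3 - <<'E'
from h import *
o=get_obs();print(o["ee_pos"],o["eef_rot"],o["force"],o["time_s"])
for n in["scene","side"]:
    p=camera(n);cv2.imwrite(f"pics/{n}0.png",cv2.resize(p["image"][...,::-1],(800,600)))
    print(n,p["world_from_camera"][:3,3])
    for l in["rack","thick_roller","slim_roller","keeper_left_knob","keeper_right_knob","crest","seat_left","seat_right","paste_dish","glue_jar","paper_weight","water_cup","closed_fan","bone_folder","flat_brush"]:
        for d in spot_point(l,p)[:3]:
            uv=np.array(d["at"])*[512,384]; 
            if d["p"]<.2: continue
            X=pix(p,uv);print(l,round(d["p"],2),uv.round(),None if X is None else X.round(3))
E
```

```text
[0.19248643 0.51487962 0.16867454] [-3.14039568e+00 -7.42311629e-05  2.78381009e+00] [-0.29622418 -0.18342551  0.37972765] 0.0
scene [1.08251083 0.29581562 0.81195636]
rack 0.77 [265. 218.] [0.574 0.08  0.039]
thick_roller 0.94 [343. 200.] [0.425 0.234 0.042]
thick_roller 0.6 [294. 195.] [0.491 0.12  0.064]
thick_roller 0.53 [257. 154.] [ 0.383 -0.042  0.039]
slim_roller 0.78 [266. 181.] [0.472 0.032 0.05 ]
keeper_left_knob 0.49 [294. 237.] [0.62  0.175 0.086]
keeper_right_knob 0.66 [210. 185.] [ 0.585 -0.068  0.094]
crest 0.65 [254. 219.] [0.601 0.063 0.056]
seat_left 0.85 [257. 230.] [0.615 0.079 0.039]
seat_left 0.48 [344. 262.] [0.609 0.296 0.056]
paste_dish 0.56 [314. 231.] [0.54  0.201 0.025]
glue_jar 0.8 [234. 187.] [ 0.509 -0.046  0.019]
paper_weight 0.6 [199. 222.] [ 0.657 -0.062  0.027]
water_cup 0.57 [344. 263.] [0.61  0.298 0.054]
closed_fan 0.65 [208. 169.] [ 0.481 -0.146  0.011]
closed_fan 0.52 [259. 235.] [0.625 0.089 0.039]
closed_fan 0.25 [340. 263.] [0.605 0.29  0.043]
flat_brush 0.85 [237. 262.] [0.705 0.074 0.02 ]
flat_brush 0.59 [266. 184.] [0.477 0.035 0.046]
fl
[... 366 characters left out ...]
8 0.029 0.055]
keeper_left_knob 0.63 [243. 155.] [0.612 0.18  0.095]
keeper_right_knob 0.68 [314. 219.] [ 0.58  -0.078  0.079]
crest 0.98 [274. 201.] [0.593 0.051 0.046]
crest 0.74 [212. 200.] [0.477 0.109 0.069]
seat_left 0.61 [281. 182.] [0.659 0.102 0.043]
seat_right 0.55 [300. 196.] [0.652 0.031 0.043]
seat_right 0.55 [307. 194.] [0.651 0.011 0.059]
paste_dish 0.69 [215. 200.] [0.485 0.108 0.067]
glue_jar 0.78 [269. 266.] [ 0.472 -0.079  0.029]
paper_weight 0.77 [334. 237.] [ 0.632 -0.089  0.017]
water_cup 0.92 [207. 172.] [0.564 0.27  0.029]
closed_fan 0.73 [306. 302.] [ 0.477 -0.17   0.011]
bone_folder 0.75 [183. 246.] [0.391 0.09  0.006]
flat_brush 0.82 [306. 194.] [0.651 0.014 0.058]
```

View pics/scene0.png

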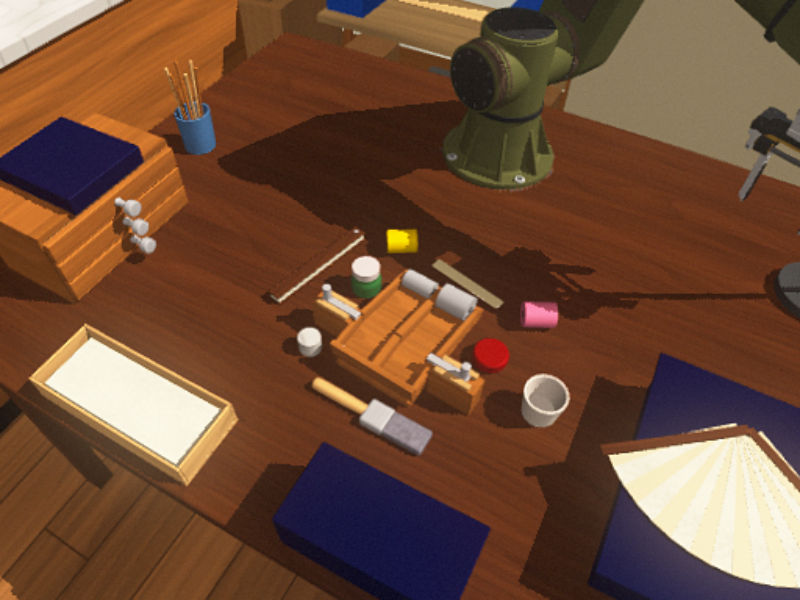

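View pics/side0.png

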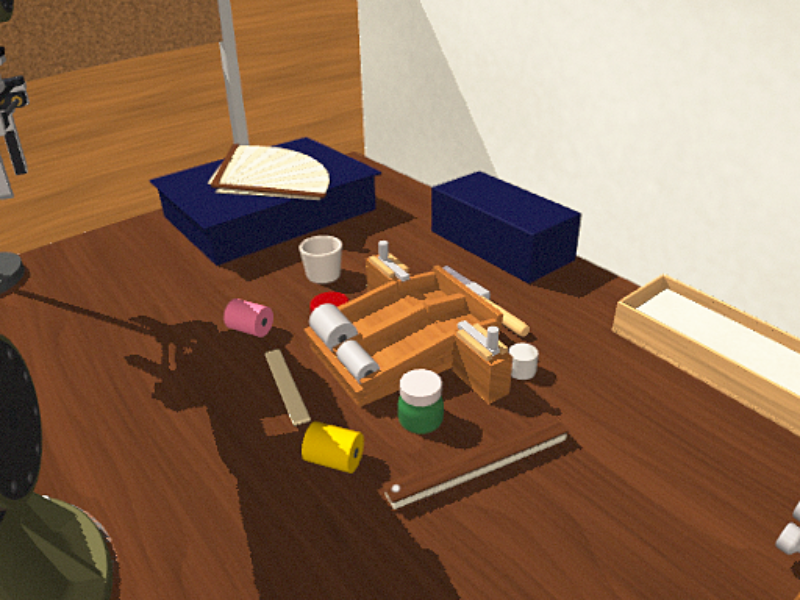

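The scene view shows two steel rollers: the thick one at (458,302) in the left gutter and the slim one at (420,283). The look-alikes are pink at (539,315) and yellow at (402,241), both off the rack. I'll use the thick one and the left keeper, whose knob is at (465,370). Next I'll fit the rack pose to the depth data and check the choice in a crop.

```bash
cat > fit.py <<'E'
from h import *
from scipy.optimize import least_squares
def cloud(p,T=None,step=1):
    T=p["world_from_camera"] if T is None else T
    v,u=np.mgrid[0:384:step,0:512:step]; r=p["range_z"][v,u]; m=r>0
    uv=np.c_[u[m],v[m]].astype(np.float64)
    s=cv2.undistortPoints(uv[:,None],p["K"],np.array([p["k1"],0,0,0,0.]))[:,0]
    c=np.c_[s[:,0],-s[:,1],-np.ones(len(s))]*r[m][:,None]
    return c@T[:3,:3].T+T[:3,3], p["image"][v,u][m]
def H(x,y):
    f=np.where(x<50,22+(x+85)*np.tan(np.radians(8)),41-(x-50)*np.tan(np.radians(7)))
    a=np.abs(y); h=f.copy()
    h=np.where((a<6)|(a>68),f+19,h)
    h=np.where((x<-85)&(a<76),32,h)
    h=np.where((x>112)&(a<76),61.5,h)
    h=np.where((a>76),np.where((x>43)&(x<77)&(a<152),61,0),h)
    return np.where((x<-95)|(x>120),0,h)
def rackxy(P,q): 
    c,s=np.cos(q[2]),np.sin(q[2]); d=P[:,:2]-q[:2]
    return (d@np.array([[c,-s],[s,c]]))*1000
def fit(P,q0=(.555,.065,-.11)):
    m=np.linalg.norm(P[:,:2]-q0[:2],axis=1)<.2
    P=P[m&(P[:,2]<.12)]
    def res(q):
        l=rackxy(P,q);x,y=l.T
        best=None
        for dx in(-2,0,2):
            for dy in(-2,0,2):
                e=P[:,2]*1000-H(x+dx,y+dy); best=e if best is None else np.where(abs(e)<abs(best),e,best)
        e=np.where((abs(y)<72)&(x<-30)&(x>-95),0,e if False else P[:,2]*1000-H(x,y))
        return np.clip(e,-15,15)
    from scipy.optimize import minimize
    f=lambda q:np.mean(np.abs(res(np.array([q[0],q[1],q[2]]))))
    r=minimize(f,q0,method="Nelder-Mead",options=dict(initial_simplex=np.array(q0)+np.array([[0,0,0],[.01,0,0],[0,.01,0],[0,0,.1]]),xatol=1e-5))
    return r.x,r.fun
E
python3 - <<'E'
from fit import *
A=[];C=[]
for n in["scene","side"]:
    p=camera(n);P,c=cloud(p);q,e=fit(P);print(n,q.round(4),round(e,2));A.append(P);C.append(c)
    if n=="scene":cv2.imwrite("pics/c.png",cv2.resize(p["image"][150:270,190:330,::-1],None,fx=5,fy=5))
P=np.vstack(A);q,e=fit(P);print(q.round(4),e); np.save("q.npy",q)
l=rackxy(P,q);z=P[:,2]*1000
for n,yc in(("L",37),("R",-37)):
    m=(abs(l[:,1]-yc)<25)&(l[:,0]<-40)&(l[:,0]>-100)&(z>50);print(n,m.sum(),np.percentile(z[m],95),l[m].mean(0))
for s in(1,-1):
    m=(abs(l[:,0]-60)<15)&(l[:,1]*s>80)&(l[:,1]*s<150)&(z>84)&(z<105);print("knob",s,m.sum(),np.median(l[m],0),z[m].max())
E
```

```text
scene [ 0.5407  0.0638 -0.1213] 5.15
side [ 0.5381  0.0599 -0.0909] 5.05
[ 0.5397  0.0629 -0.1095] 5.176722882605865
L 585 70.00523440041749 [-68.44382752  36.71720175]
R 354 57.71480426842295 [-72.19997396 -37.00596802]
knob 1 78 [ 62.33311289 123.09569172] 98.57295829439639
knob -1 92 [  59.51533666 -132.3538549 ] 97.7822986228848
```

View pics/c.png

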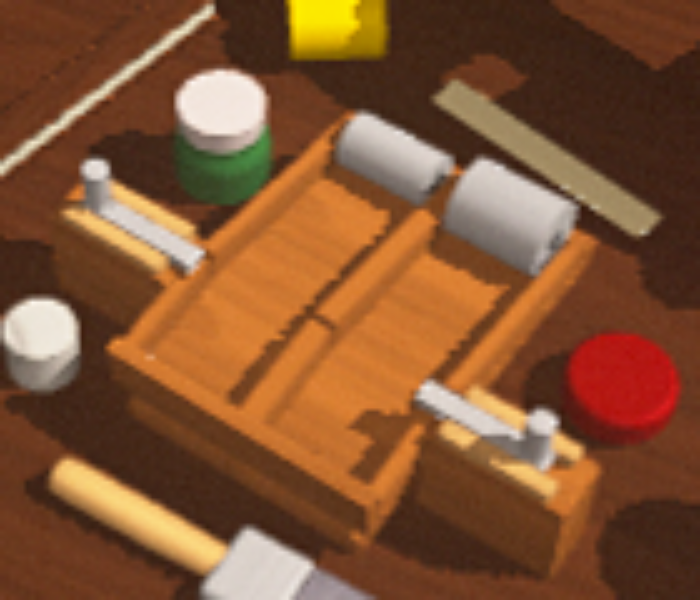

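The crop confirms it: the thick steel roller is in the left gutter (crop 510,215), beside the paste dish, and both keepers are drawn out. Next I'll turn the tool so its closing line runs along rack y, then go above the foot of the left gutter.

>>> jog_arm(
  rows=[
    [[0,0,0],-7.1,0.015],
    [[0,0,0],-7.1,0.015],
    [[-0.02,-0.028,0],0,0.015],
    [[-0.02,-0.028,0],0,0.015],
    [[-0.02,-0.028,0],0,0.015],
    [[-0.02,-0.028,0],0,0.015],
    [[-0.02,-0.028,0],0,0.015],
    [[-0.02,-0.028,0],0,0.015],
    [[-0.02,-0.028,0],0,0.015],
    [[-0.02,-0.028,0],0,0.015],
    [[-0.02,-0.028,0],0,0.015],
    [[-0.02,-0.028,0],0,0.015],
  ],
)

```text
time_s: 2.7
ee_pos: [0.3612, 0.2134, 0.1695]
eef_rot: [3.141, 0.001, 3.032]
force: [0.9, -0.0, -0.4]
grip_width: 0.0176
grip_force: 0.0
```

>>> jog_arm(
  rows=[
    [[-0.02,-0.028,0],0,0.015],
    [[-0.02,-0.028,0],0,0.015],
    [[-0.02,-0.028,0],0,0.015],
    [[0,0,0],0,0.015],
    [[0,0,0],0,0.015],
    [[0,0,0],0,0.015],
  ],
)

```text
time_s: 3.2
ee_pos: [0.4109, 0.1251, 0.1692]
eef_rot: [3.141, -0.0, 3.031]
force: [0.1, 0.4, -0.2]
grip_width: 0.0151
grip_force: 0.0
```

```bash
cat > w.py <<'E'
from fit import *
o=get_obs();p=camera("wrist");T=wristT(p,o);q=np.load("q.npy")
print("t",o["time_s"],"tcp rack",rackxy(o["ee_pos"][None],q).round(1),o["ee_pos"].round(4),"yaw rel",np.degrees(o["eef_rot"][2]-np.pi-q[2]),o["force"].round(1),o["grip_width"])
import sys
cv2.imwrite(f"pics/{sys.argv[1]}.png",p["image"][...,::-1])
P,c=cloud(p,T);q2,e=fit(P,tuple(q));print("fit",q2.round(4),e)
l=rackxy(P,q);z=P[:,2]*1000
m=(abs(l[:,1]-37)<25)&(abs(l[:,0]+70)<30)&(z>50);print(m.sum(),l[m].mean(0),np.percentile(z[m],95) if m.any() else 0)
for k in["thick_roller","keeper_left_knob"]:
  for d in spot_point(k,p)[:2]:
    uv=np.array(d["at"])*[512,384];X=pix(p,uv,.046 if k[0]=="t" else .082,T);print(k,round(d["p"],2),uv.round(),rackxy(X[None],q).round(1))
E
python3 w.py w1
```

```text
t 3.2 tcp rack [[-134.8   47.8]] [0.4109 0.1251 0.1692] yaw rel -0.054174588873098214 [ 0.1  0.4 -0.2] 0.015102418436345999
fit [ 0.539   0.0635 -0.1158] 3.207063697711642
689 [-75.35587183  46.54485943] 68.76940503330555
thick_roller 0.83 [123. 161.] [[-159.9 -118. ]]
thick_roller 0.82 [251. 229.] [[-68.3  44. ]]
```

View pics/w1.png

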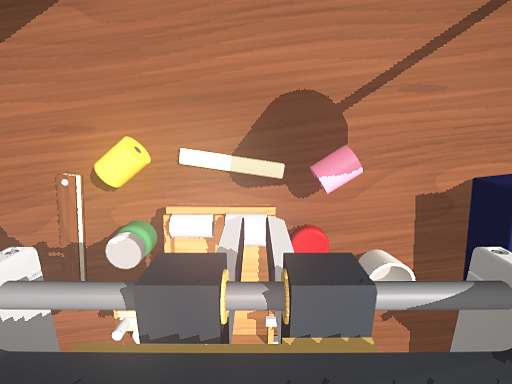

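The wrist view shows the rack foot at row 212 and the roller at about (255,230), partly behind the fingers. It agrees with the fit. Next I'll descend behind the roller.

>>> jog_arm(
  rows=[
    [[0,-0.0105,0.02],0,0.015],
    [[0,0,0.03],0,0.015],
    [[0,0,0.03],0,0.015],
    [[0,0,0.03],0,0.015],
    [[0,0,0.016],0,0.015],
    [[0,0,0],0,0.015],
    [[-0.01,0,0],0,0.015],
    [[-0.01,0,0],0,0.015],
    [[0,0,0],0,0.015],
    [[0,0,0],0,0.015],
  ],
)

```text
time_s: 4.18
ee_pos: [0.431, 0.1123, 0.0442]
eef_rot: [3.141, 0.002, 3.031]
force: [-0.3, 0.6, 0.5]
grip_width: 0.0148
grip_force: 0.0
```

```bash
python3 - <<'E'
from fit import *
q=np.array([.5392,.0632,-.113]);np.save("q.npy",q)
o=get_obs();print(rackxy(o["ee_pos"][None],q),o["ee_pos"],o["force"])
p=camera("side");cv2.imwrite("pics/s1.png",cv2.resize(p["image"][150:270,150:310,::-1],None,fx=5,fy=5))
E
```

```text
[[-113.055833     36.60411502]] [0.43099267 0.1123188  0.04422067] [-0.33085688  0.59825088  0.52324927]
```

View pics/s1.png

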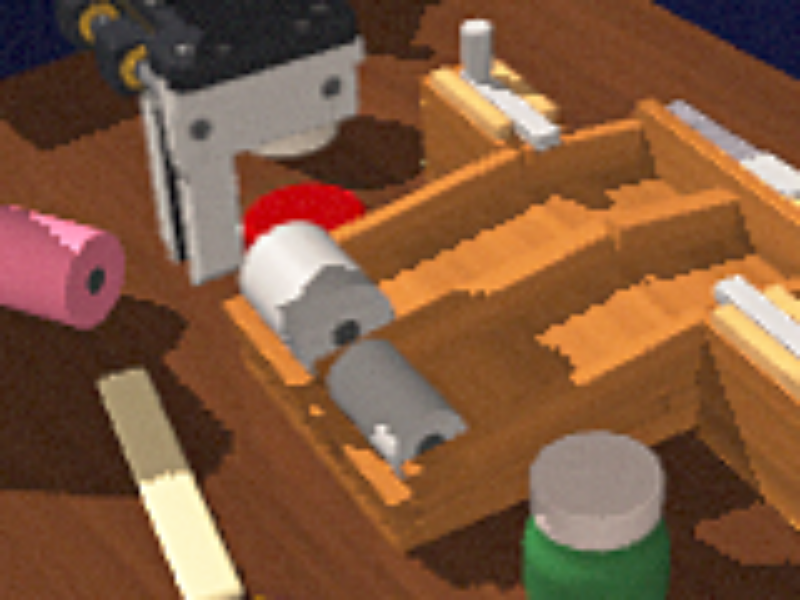

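The tip at (210,275) stands just behind the thick roller. Next I'll lower it slightly and push up the slope, 8 degrees, at about 5 mm per row.

>>> jog_arm(
  rows=[
    [[-0.004,0,0.004],0,0.015],
    [[-0.005,0,0],0,0.015],
    [[-0.004,0,0],0,0.015],
    [[-0.005,0,-0.0007],0,0.015],
    [[-0.005,0,-0.0007],0,0.015],
    [[-0.005,0,-0.0007],0,0.015],
    [[-0.005,0,-0.0007],0,0.015],
    [[-0.005,0,-0.0007],0,0.015],
    [[-0.005,0,-0.0007],0,0.015],
    [[-0.005,0,-0.0007],0,0.015],
    [[-0.005,0,-0.0007],0,0.015],
  ],
)

```text
time_s: 5.15
ee_pos: [0.483, 0.1063, 0.0449]
eef_rot: [3.142, 0.0, 3.032]
force: [0.2, 0.3, 0.5]
grip_width: 0.0148
grip_force: 0.0
```

```bash
cat > s.py <<'E'
from fit import *
import sys
q=np.load("q.npy")
o=get_obs();print(o["time_s"],rackxy(o["ee_pos"][None],q),o["ee_pos"],o["force"])
p=camera("side");cv2.imwrite(f"pics/{sys.argv[1]}.png",cv2.resize(p["image"][150:270,150:310,::-1],None,fx=5,fy=5))
for d in spot_point("thick_roller",p)[:3]: 
    X=pix(p,np.array(d["at"])*[512,384]);print(round(d["p"],2),(np.array(d["at"])*[512,384]).round(),rackxy(X[None],q).round(),X[2].round(3))
E
python3 s.py s2
```

```text
5.15 [[-60.66983251  36.50708991]] [0.48303363 0.10631537 0.04492259] [0.18538506 0.31751305 0.51278333]
0.84 [159. 200.] [[-147.  139.]] 0.041
0.82 [214. 290.] [[-161. -152.]] 0.036
0.6 [210. 211.] [[-82.  13.]] 0.064
```

View pics/s2.png

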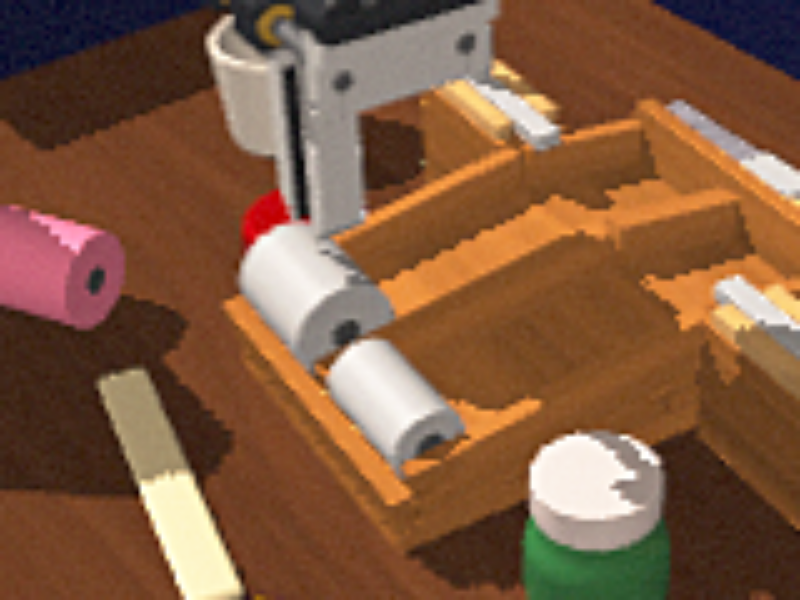

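The roller has not moved and the finger appears beyond it, outside the gutter. My rack fit must be biased, so I'll check it by projecting the model into the image.

```bash
python3 - <<'E'
from fit import *
q=np.load("q.npy");o=get_obs()
def W(x,y,z): c,s=np.cos(q[2]),np.sin(q[2]);return np.array([q[0]+(c*x-s*y)/1000,q[1]+(s*x+c*y)/1000,z/1000])
out=[]
for n,(r0,r1,c0,c1) in(("side",(150,270,150,310)),("scene",(150,270,190,350))):
    p=camera(n);im=cv2.resize(p["image"][r0:r1,c0:c1,::-1],None,fx=4,fy=4)
    f=lambda X:tuple(int(v) for v in (proj(p,X)-[c0,r0]+.5)*4)
    for y in(-76,-68,-6,6,68,76):
        pts=[f(W(-95,y,32)),f(W(-85,y,41)),f(W(50,y,60)),f(W(112,y,52))]
        for a,b in zip(pts,pts[1:]):cv2.line(im,a,b,(255,255,0),1)
    for s in(1,-1):cv2.circle(im,f(W(60,132*s,95)),4,(0,255,0),1)
    for dy in(-20,20):
      cv2.circle(im,f(o["ee_pos"]+[0,dy/1000,0]),4,(0,0,255),-1)
    out.append(im)
im=np.vstack([out[0],out[1]])
im=np.hstack(out);cv2.imwrite("pics/o.png",cv2.resize(im,(800,300)) if False else cv2.resize(np.vstack(out),(400,600)) if False else im[:, :])
cv2.imwrite("pics/o.png",cv2.resize(np.vstack(out),(533,800))[:600] if False else cv2.resize(im,(800,300)))
E
```

```text
(no output)
```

View pics/o.png

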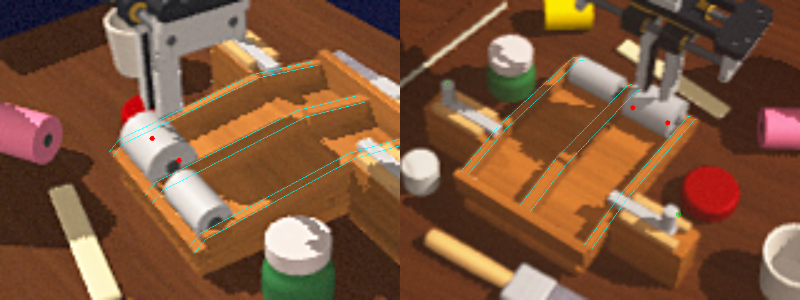

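The rack model fits both pictures. The fingertips, though, show at (165,105) and (660,95), above or beyond the projected TCP. I'll measure the real tips from depth.

```bash
python3 - <<'E'
from fit import *
q=np.load("q.npy");o=get_obs()
t=rackxy(o["ee_pos"][None],q)[0]
for n in("side","scene"):
    p=camera(n);P,c=cloud(p);l=rackxy(P,q);z=P[:,2]*1000
    for lo in range(30,150,10):
        m=(abs(l[:,0]-t[0])<50)&(abs(l[:,1]-t[1])<60)&(z>lo)&(z<=lo+10)
        if lo<72: m&=(z>60)
        if m.sum()>3: print(n,lo,m.sum(),"x",np.percentile(l[m,0],[5,50,95]).round(),"y",np.percentile(l[m,1],[5,50,95]).round(),c[m].mean(0).round())
E
```

```text
side 60 302 x [-84. -72. -55.] y [ 9. 31. 60.] [207. 199. 194.]
side 70 5 x [-75. -69. -66.] y [11. 18. 22.] [235. 229. 220.]
side 80 27 x [-71. -68. -57.] y [22. 44. 48.] [123. 110. 105.]
side 90 67 x [-71. -66. -53.] y [17. 19. 53.] [141. 131. 126.]
side 100 71 x [-70. -66. -54.] y [17. 19. 50.] [141. 134. 128.]
side 110 72 x [-71. -66. -53.] y [16. 20. 52.] [146. 139. 132.]
side 120 76 x [-71. -67. -54.] y [16. 19. 50.] [143. 134. 129.]
side 130 74 x [-71. -66. -54.] y [17. 20. 53.] [143. 135. 129.]
side 140 43 x [-71. -70. -64.] y [17. 44. 54.] [116. 110. 106.]
scene 60 160 x [-78. -59. -51.] y [15. 40. 63.] [178. 168. 162.]
scene 70 12 x [-68. -65. -60.] y [14. 46. 60.] [183. 173. 167.]
scene 80 15 x [-61. -55. -51.] y [24. 31. 52.] [127. 116. 110.]
scene 90 33 x [-67. -54. -52.] y [21. 45. 56.] [122. 112. 105.]
scene 100 36 x [-69. -54. -51.] y [21. 32. 57.] [109.  99.  92.]
scene 110 42 x [-67. -54. -52.] y [21. 45. 57.] [104.  93.  85.]
scene 120 37 x [-69. -54. -52.] y [23. 48. 57.] [111.  99.  90.]
scene 130 40 x [-67. -54. -52.] y [20. 45. 57.] [110.  99.  90.]
scene 140 39 x [-66. -53. -51.] y [22. 48. 57.] [104.  93.  86.]
```

The finger xy matches the reading, but the real tips end at z of about 85 mm while the reading says 45. The tips are therefore about 40 mm higher than reported, and they passed over the roller. Next I'll back off, lower by part of that and measure again.

>>> jog_arm(
  rows=[
    [[0.02,0,0],0,0.015],
    [[0.02,0,0],0,0.015],
    [[0.02,0,0],0,0.015],
    [[0,0,0.01],0,0.015],
    [[0,0,0.015],0,0.015],
    [[0,0,0],0,0.015],
    [[0,0,0],0,0.015],
  ],
)

```text
time_s: 6.03
ee_pos: [0.4227, 0.1129, 0.0195]
eef_rot: [-3.141, -0.001, 3.032]
force: [0.1, -0.2, 0.4]
grip_width: 0.0152
grip_force: 0.0
```

```bash
cat > tip.py <<'E'
from fit import *
q=np.load("q.npy");o=get_obs();t=rackxy(o["ee_pos"][None],q)[0];print(o["time_s"],t.round(1),o["ee_pos"].round(4),o["force"].round(1))
for n in("side","scene"):
    p=camera(n);P,c=cloud(p);l=rackxy(P,q);z=P[:,2]*1000
    m=(abs(l[:,0]-t[0])<14)&(abs(l[:,1]-t[1])<26)&(z>10)&(z<110)
    print(n,np.histogram(z[m],np.arange(10,111,5))[0],"x",np.percentile(l[m,0],[3,97]).round(),"y",np.percentile(l[m,1],[3,97]).round())
    m=(abs(l[:,1]-37)<24)&(abs(l[:,0])<110)&(z>58)&(z<78)&(c.min(1)>100)
    if m.any():print("steel in left gutter x",np.percentile(l[m,0],[5,50,95]).round(),m.sum())
E
python3 tip.py
```

```text
6.0333 [-121.3   36.2] [0.4227 0.1129 0.0195] [ 0.1 -0.2  0.4]
side [ 0  0  0  0  0  0  0  0  0  9 17 28 30 30 33 34 31 31 29 29] x [-130. -113.] y [15. 53.]
steel in left gutter x [-86. -74. -56.] 248
scene [ 0  0  0  0  0  0  0  0  0  6 11 15 16 15 20 16 22 14 22 19] x [-128. -110.] y [18. 57.]
steel in left gutter x [-76. -60. -50.] 187
```

The tips are at about 57 mm for a reading of 19.5, so the offset is about 38 mm. Next I'll lower 17 mm more and push.

>>> jog_arm(
  rows=[
    [[0,0,0.009],0,0.015],
    [[0,0,0.008],0,0.015],
    [[0,0,0],0,0.015],
    [[-0.005,0,0],0,0.015],
    [[-0.005,0,0],0,0.015],
    [[-0.005,0,0],0,0.015],
    [[-0.005,0,0],0,0.015],
    [[-0.005,0,-0.0007],0,0.015],
    [[-0.005,0,-0.0007],0,0.015],
    [[-0.005,0,-0.0007],0,0.015],
    [[-0.005,0,-0.0007],0,0.015],
    [[-0.005,0,-0.0007],0,0.015],
  ],
)

```text
time_s: 7.13
ee_pos: [0.468, 0.108, 0.0065]
eef_rot: [-3.142, -0.0, 3.032]
force: [-3.7, 0.8, 1.6]
grip_width: 0.015
grip_force: 1.4
```

```bash
python3 tip.py
```

```text
7.1333 [-75.8  36.5] [0.468  0.108  0.0065] [-3.7  0.8  1.6]
side [ 0  0 49 26 42  0  7 20 25 40 42 34 33 34 35 30 37 25 17 16] x [-88. -63.] y [15. 56.]
steel in left gutter x [-85. -58. -35.] 265
scene [ 0  0  5  5 16  0  0  1  3 15 16 16 15 17 18 14 21 19 16 20] x [-87. -65.] y [21. 59.]
steel in left gutter x [-68. -34. -24.] 242
```

Contact is made and the roller is moving up. I'll carry on.

>>> jog_arm(
  rows=[
    [[-0.005,0,-0.0007],0,0.015],
    [[-0.005,0,-0.0007],0,0.015],
    [[-0.005,0,-0.0007],0,0.015],
    [[-0.005,0,-0.0007],0,0.015],
    [[-0.005,0,-0.0007],0,0.015],
    [[-0.005,0,-0.0007],0,0.015],
    [[-0.005,0,-0.0007],0,0.015],
    [[-0.005,0,-0.0007],0,0.015],
    [[-0.005,0,-0.0007],0,0.015],
    [[-0.005,0,-0.0007],0,0.015],
    [[-0.005,0,-0.0007],0,0.015],
    [[-0.005,0,-0.0007],0,0.015],
  ],
)

```text
time_s: 8.23
ee_pos: [0.5277, 0.1014, 0.0148]
eef_rot: [-3.142, 0.0, 3.032]
force: [-2.9, -0.0, 1.7]
grip_width: 0.015
grip_force: 1.4
```

>>> jog_arm(
  rows=[
    [[-0.005,0,-0.0007],0,0.015],
    [[-0.005,0,-0.0007],0,0.015],
    [[-0.005,0,-0.0007],0,0.015],
    [[-0.005,0,-0.0007],0,0.015],
    [[-0.005,0,-0.0007],0,0.015],
    [[-0.004,0,-0.0006],0,0.015],
    [[-0.004,0,-0.0006],0,0.015],
    [[-0.003,0,0],0,0.015],
    [[-0.003,0,0],0,0.015],
    [[0,0,0],0,0.015],
    [[0,0,0],0,0.015],
  ],
)

```text
time_s: 9.15
ee_pos: [0.5662, 0.0971, 0.0194]
eef_rot: [3.142, 0.0, 3.032]
force: [-0.4, 0.6, -0.0]
grip_width: 0.0154
grip_force: 0.0
```

```bash
python3 tip.py; python3 s.py s3
```

```text
9.15 [23.  36.7] [0.5662 0.0971 0.0194] [-0.4  0.6 -0. ]
side [  0   0   0   0   3 107  11   0   0  11  17  31  35  31  33  34  33  41
  33  40] x [12. 33.] y [17. 59.]
steel in left gutter x [14. 58. 65.] 217
scene [  0   0   0   0   3 116  29   0   0   6  15  15  20  16  22  17  19  23
  19  20] x [12. 36.] y [14. 59.]
steel in left gutter x [ 29. 103. 108.] 186
9.25 [[22.77805631 36.77275912]] [0.56597927 0.09716979 0.01942873] [0.8790662  0.14820445 0.33635765]
0.79 [279. 181.] [[82. 13.]] 0.077
0.78 [213. 286.] [[-160. -146.]] 0.039
0.57 [161. 205.] [[-147.  130.]] 0.035
```

View pics/s3.png

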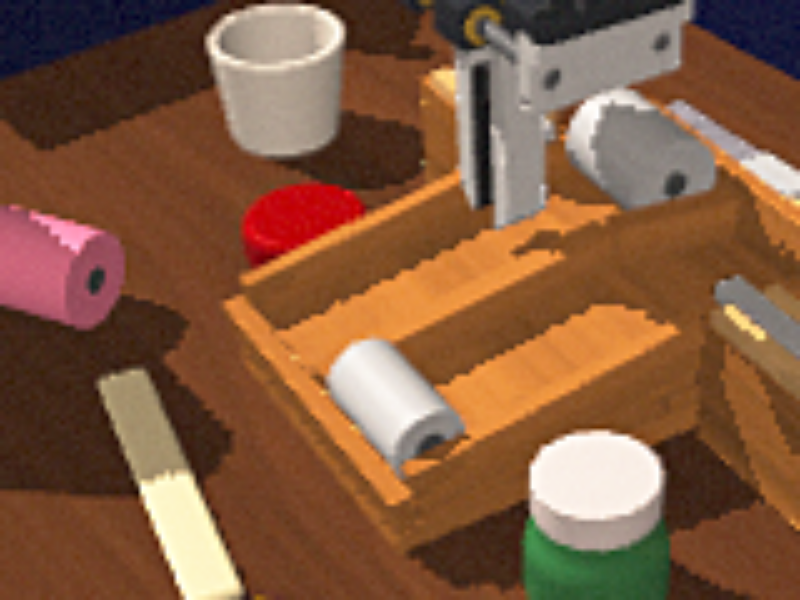

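The roller lies in the hollow against the head stop (crop 640,150). Next I'll lift, close the fingers and move outside the left knob.

>>> jog_arm(
  rows=[
    [[0,0,-0.03],0,0.015],
    [[0,0,-0.035],0,0],
    [[-0.009,0.032,0],0,0],
    [[-0.009,0.033,0],0,0],
    [[-0.009,0.033,0],0,0],
    [[-0.009,0.033,0],0,0],
    [[0,0,0],0,0],
    [[0,0,0],0,0],
    [[0,0,0],0,0],
    [[0,0,0],0,0],
  ],
)

```text
time_s: 10.18
ee_pos: [0.616, 0.2225, 0.0845]
eef_rot: [-3.141, -0.0, 3.031]
force: [0.0, -0.4, 0.5]
grip_width: 0.0003
grip_force: 0.0
```

```bash
cat > k.py <<'E'
from fit import *
q=np.load("q.npy");o=get_obs();t=rackxy(o["ee_pos"][None],q)[0];print(o["time_s"],t.round(1),o["ee_pos"].round(4),o["force"].round(1),o["grip_width"])
for n in("side","scene"):
    p=camera(n);P,c=cloud(p);l=rackxy(P,q);z=P[:,2]*1000
    m=(abs(l[:,0]-60)<18)&(l[:,1]>70)&(l[:,1]<t[1]-15)&(z>76)&(z<98)
    if m.any():print(n,"knob",m.sum(),np.percentile(l[m],[5,50,95],axis=0).round(1).tolist())
    m=(abs(l[:,0]-t[0])<14)&(abs(l[:,1]-t[1])<18)&(z>64)
    if m.any():print("tip z",np.percentile(z[m],1),np.percentile(l[m],[3,97],axis=0).round(1).tolist())
    m=(abs(l[:,0]-60)<12)&(l[:,1]<75)&(l[:,1]>-6)&(z>62)&(z<76)
    if m.any():print("bar/roller",m.sum(),l[m].min(0).round())
E
python3 k.py
```

```text
10.1833 [ 58.4 166.9] [0.616  0.2225 0.0845] [ 0.  -0.4  0.5] 0.0002839010740088359
side knob 59 [[56.0, 121.1], [59.6, 125.3], [66.1, 133.1]]
tip z 124.54586349644009 [[46.9, 153.3], [66.1, 178.4]]
bar/roller 32 [54. -3.]
scene knob 51 [[57.5, 124.1], [66.2, 129.8], [68.8, 135.1]]
tip z 125.98441187181513 [[47.2, 151.8], [71.2, 183.8]]
bar/roller 15 [55. 68.]
```

The knob is at y of about 127 and the tip is at 124 mm. I'll lower 46 mm, then push towards -y.

>>> jog_arm(
  rows=[
    [[-0.002,0,0.023],0,0],
    [[0,0,0.023],0,0],
    [[0,0,0],0,0],
    [[0,-0.006,0],0,0],
    [[0,-0.006,0],0,0],
    [[0,-0.006,0],0,0],
    [[0,-0.006,0],0,0],
    [[0,-0.006,0],0,0],
    [[0,0,0],0,0],
  ],
)

```text
time_s: 11.03
ee_pos: [0.6152, 0.1922, 0.0393]
eef_rot: [3.141, 0.001, 3.031]
force: [0.2, -0.0, -0.9]
grip_width: 0.0006
grip_force: 0.0
```

```bash
python3 k.py
```

```text
11.0333 [ 60.9 136.8] [0.6152 0.1922 0.0393] [ 0.2 -0.  -0.9] 0.0005646624825807697
side knob 58 [[55.8, 109.4], [60.5, 112.7], [67.0, 118.9]]
tip z 67.77167383837097 [[49.4, 122.6], [68.9, 147.9]]
bar/roller 48 [51. -4.]
scene knob 37 [[58.7, 112.2], [66.9, 117.1], [69.2, 121.5]]
tip z 66.39094727423814 [[49.5, 120.0], [74.1, 153.7]]
bar/roller 42 [54. 57.]
```

>>> jog_arm(
  rows=[
    [[0,-0.005,0],0,0],
    [[0,-0.005,0],0,0],
    [[0,-0.005,0],0,0],
    [[0,-0.005,0],0,0],
    [[0,-0.005,0],0,0],
    [[0,-0.003,0],0,0],
    [[0,-0.002,0],0,0],
    [[0,0,0],0,0],
  ],
)

```text
time_s: 11.8
ee_pos: [0.6115, 0.163, 0.0384]
eef_rot: [-3.141, -0.0, 3.031]
force: [0.7, -0.6, -0.9]
grip_width: 0.0004
grip_force: 0.0
```

>>> jog_arm(
  rows=[
    [[0,-0.001,0],0,0],
    [[0,-0.001,0],0,0],
    [[0,0,0],0,0],
    [[0,0,0],0,0],
  ],
)

```text
time_s: 12.13
ee_pos: [0.6113, 0.1616, 0.0384]
eef_rot: [-3.141, -0.0, 3.032]
force: [-0.0, 0.8, -0.3]
grip_width: 0.0004
grip_force: 0.2
```

```bash
python3 k.py
```

```text
12.1333 [ 60.6 105.9] [0.6113 0.1616 0.0384] [-0.   0.8 -0.3] 0.0004104454058056973
side knob 58 [[55.8, 79.8], [60.2, 82.7], [66.7, 89.2]]
tip z 66.8293126049379 [[47.9, 90.9], [69.4, 118.6]]
bar/roller 113 [51. -1.]
scene knob 37 [[58.1, 81.5], [66.4, 86.1], [69.3, 90.4]]
tip z 65.82575355434336 [[49.1, 89.4], [73.9, 122.7]]
bar/roller 113 [48.  1.]
```

There's no stop force yet, so I'll push on gently.

>>> jog_arm(
  rows=[
    [[0,-0.001,0],0,0],
    [[0,-0.001,0],0,0],
    [[0,-0.001,0],0,0],
    [[0,0,0],0,0],
    [[0,0,0],0,0],
  ],
)

```text
time_s: 12.65
ee_pos: [0.6113, 0.1607, 0.0386]
eef_rot: [3.138, 0.001, 3.032]
force: [1.8, 13.6, -1.7]
grip_width: 0.0005
grip_force: 7.0
```

The end stop is reached, with 13.6 N and the TCP stalled. I'll back off and lift clear.

>>> jog_arm(
  rows=[
    [[0,0.006,0],0,0],
    [[0,0.014,0],0,0],
    [[0,0.03,0],0,0],
    [[0,0,-0.03],0,0],
    [[0,0,-0.03],0,0],
    [[0,0.03,-0.02],0,0],
    [[0,0,0],0,0],
    [[0,0,0],0,0],
  ],
)

```text
time_s: 13.32
ee_pos: [0.62, 0.2397, 0.1192]
eef_rot: [3.141, 0.002, 3.033]
force: [-0.2, -0.4, -1.2]
grip_width: 0.0002
grip_force: 0.0
```

```bash
python3 k.py; python3 s.py s4
```

```text
13.3167 [ 60.4 184.5] [0.62   0.2397 0.1192] [-0.2 -0.4 -1.2] 0.00021055711441137062
side knob 61 [[55.5, 78.9], [59.9, 82.1], [66.3, 88.1]]
tip z 158.2120316094314 [[49.4, 170.3], [68.3, 195.4]]
bar/roller 110 [55. -4.]
scene knob 49 [[58.2, 81.7], [65.7, 87.8], [68.9, 93.1]]
tip z 158.7316320035169 [[48.7, 169.2], [73.4, 201.5]]
bar/roller 111 [49. -3.]
13.4167 [[ 59.79746536 182.64775031]] [0.61921139 0.23794013 0.11714535] [-1.0788242  -0.40367216  0.38130796]
0.87 [158. 201.] [[-151.  139.]] 0.04
0.83 [213. 289.] [[-161. -149.]] 0.035
0.74 [280. 181.] [[84. 12.]] 0.076
```

View pics/s4.png

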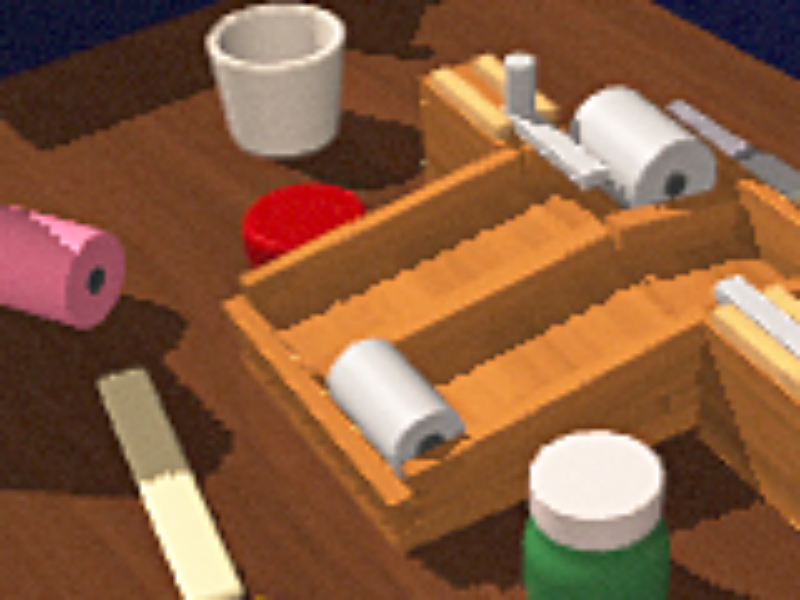

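The roller (645,150) rests at the head stop, the left keeper bar (565,150) lies across the gutter behind it, and the slim roller hasn't moved. Handing in.

```bash
python3 -c "
from station import *
print(hand_in())"
```

```text
the job is handed in; nothing more can be done
None
```

I handed the job in with the thick roller resting against the head stop in the left gutter and the left keeper pushed to its end stop; the slim roller and other keeper looked unmoved in the last picture, and no verdict came back.

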